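Reset the tripped breaker of the microscope lamp supply

TASK

One of the three breakers on the bench supply has tripped: its lever stands about upright, while the two others lean away from the robot, on. Push the tripped lever towards the robot's side until you feel it come firmly against its off stop, so that the mechanism re-arms, then throw it over to fully on like its neighbours and let go. Do not force it (never more than 30 N on the breaker), leave the other two levers on, and do not disturb the things standing around.

Things in the scene. Friction and masses are not known exactly. Their poses are not given: they have to be found in the camera images.
- supply_base: aluminium base tray of the supply, 130 (x) x 226 (y) x 30 mm, fixed to the bench; carries three equal grey breakers in a row along its y, 68 mm apart. Origin at the centre of its underside, x points away from the robot at yaw 0 (it may be yawed), z up. A tall microscope (base 0.1 m wide, front at x = 0.48, y = -0.06, taller than 0.3 m) stands fixed to its right: swing round it
- breaker_tripped: housing of the tripped breaker, grey plastic box 92 (x) x 62 (y) x 63 mm, in any place of the row; origin under its centre, 12 mm above the bench, axes as the base; its flat top is 75 mm above the bench. Pushed 33 mm above the pivot its lever takes about 3 N to move, 6 to 9 N over the last 0.35 rad before the off stop; 12 N on the level is a firm push on a stop
- pivot_tripped (a point): hinge axis of the tripped lever, inside the housing 50 mm above the bench; the axis runs along the breaker's y, and the lever swings in the x-z plane through this point
- tip_tripped (a point): centre of the round cross bar (11 mm thick, 22 mm wide) at the end of the tripped lever, 75.5 mm from the pivot. The lever is a black paddle 9 mm thick and 20 mm wide that sticks up out of the housing's top; upright its end is 131 mm above the bench
- lever_tripped (a joint): tripped lever's angle, rad: 0 upright, + leaning along the breaker's +x (away from the robot, ON stop at 0.6), - towards OFF. Stays where left. Starts at -0.06 to 0; blocked at about 0 to +0.5 until re-armed. Its off stop lies between -0.38 and -0.92, differently each time and unmeasured: it must be felt
- trip_flag (a joint): small white flag in a dark window on top of the breaker, right of the slot; it slides along the breaker's +y as the mechanism is re-armed: 0 tripped, 0.014 m at most; re-armed from about 0.010 m, reached only as the lever comes against its off stop; it then stays
- lever_left (a joint): angle of the lever of another breaker (same shape and meaning); starts on, at 0.6; its name does not tell its place in the row
- lever_right (a joint): angle of the lever of the third breaker (same shape and meaning); starts on, at 0.6; its name does not tell its place in the row
- bottle_1: small brown dropper bottle, 33 mm thick and 102 mm tall, standing to the left of the supply; origin under its centre
- petri_1: petri dish, 63 mm across and 15 mm high, behind the supply; origin under its centre
- rock_2: rock specimen, 50x48x37 mm, behind the supply; origin under its centre
- tweezers: steel tweezers, 16x124x9 mm, lying in front of the supply; origin under the centre
- loupe: folding loupe, 24x32x14 mm, in front of the supply; origin under its centre

How it is judged:
By the outcome, as a careful person would: the job done as asked, in the order asked, and still so for the second after the job is handed in, with the robot touching nothing.
It also fails if it takes over 72 s, if anything falls off the work surface, if the arm or the gripper's body presses on something with over 40 N, if the wrist force passes 120 N, or if a joint passes its speed limit or range.

ROBOT

A 6-joint arm with a two-finger parallel gripper is mounted at the origin on a cart in front of the work surface, level with it; the furniture and walls round the work are solid. World frame = base frame: x ahead of the robot, y to its left, z up, the work surface at z = 0. Lengths are in m, angles in rad, forces in N, time in s.
With the tool pointing down it reaches from about 0.35 to 0.775 m from the base axis. Payload 5.5 kg.
Tool frame: the origin (TCP) lies on the centre line of the jaws, within the pads' length; the fingertips stand 11 mm ahead of it and the grasp point (between the pads) lies 8 mm behind it; z points along the fingers, y is the line along which they close (so a half turn about z gives the same grasp; the last joint's range is limited). The gripper opens to 85 mm and grips with 20 to 120 N. Pads are 22 mm wide; open, the fingers measure 114 mm over their backs; the gripper's body (76 mm by 85 mm) begins 54 mm behind the grasp point. The pads swing forward as they close: fully open they stand 13 mm farther back than shut.
Start: joints at [1.115, 0.313, 0.046, 1.304, 0, 1.431], TCP at [0.179, 0.547, 0.242] pointing down, gripper open.
Joint ranges: [-2.76, 2.76], [-0.86, 1.69], [-1.03, 1.26], [-2.2, 2.34], [-1.47, 1.5], [-3.14, 3.14]. Speed limits (rad/s): [2.57, 2.57, 3.14, 3.14, 3.14, 3.14].

INTERFACE

Orientations are given as a unit quaternion [w, x, y, z].
In Python, from workcell import get_state, eyes, env gives the robot as it stands.
- The arm moves only by the shell command python3 -m inch 'ROWS' [OPENING] [FORCE]. ROWS is JSON, one flat list of numbers, 4 for each row, row after row: the shift along the tool's x, y, z in cm, then the turn about the tool's z in rad. A call has exactly 5 rows; each row shifts and turns the commanded pose from where the row before left it, along the tool's axes as they then stand; what a row does not reach is not made up. A row lasts 1/12 s, in which the tool goes at most 41.7 mm and 7.16 degrees, less where a joint would pass 70% of its speed; a pose out of reach is approached as far as the arm can. A call is refused whole if a number of a shift passes 4.17 or a number of a turn 0.125, either way. A call with a gripper value outside its range is refused whole. OPENING is the opening, from -1 (shut) to 1 (fully open), set as the call begins (- or left out, the last holds). The fingers move at their own pace and stop on an object; FORCE is the grip in N (left out, the last holds). Time passes only in rows, so rows that do not move let the fingers close, or fill a call up. It gives the time, the measured TCP pose, the force, the opening and the grip force at its end, in the units of the state.
- get_state(): the state, without advancing time (a new reading comes with each control period).
- eyes.read_camera(name): name is "scene" or "top"; returns the picture (384x512x3 uint8, red, green, blue); there is no depth.
- eyes.camera_info(name): a dict with "fovy" (degrees; the focal length in pixels is half the picture's height over the tangent of half this angle, whatever the lens; pixels are square), "cx", "cy" (the principal point, pixels), "xyz" and "orientation" of the camera in the world. Camera axes: x right, y down, z forward; pixel columns grow to the right and rows downward; lengths in m; the calibration is good to about 2 mm. A picture is of the moment at which its call begins. camera_info takes no time and is no camera call.
- env.hand_in(): hands the job in; it is judged then, once.
The state is a dict: "clock": time; "joint_pos": joint angles; "qvel": joint speeds; "tau": joint torques, N m; "tcp_pos": TCP position; "orientation": TCP orientation; "wrist_force": force on the tool from outside, world axes, zero at the start; "ft_torque": the same for the moment, N m; "finger_gap": finger opening in m; "grip_force": force on a finger pad.
Only numpy, scipy, OpenCV 4.12 (cv2) and the standard library are available. Lean on these libraries where they do the work, as an engineer would, in place of code of your own. Each camera call takes 0.05 s, during which the arm holds its last target. There are 200 camera calls.

## Working session

There is one attempt and no reset: what is moved stays moved. The work goes in short steps, Python scripts to look and compute and a shell command to move; the robot and the scene stay as the last step left them, time stands still between calls to the robot, and variables do not carry over. Pictures are saved under pics/ and viewed, at most 10 in all, crops included, and the job is handed in when it is done.

```bash
mkdir -p pics; python3 - <<'E'
from workcell import get_state, eyes, env
import cv2
for n in("scene","top"):
    im=eyes.read_camera(n); cv2.imwrite(f"pics/{n}0.png",cv2.resize(im[:,:,::-1],None,fx=1.5,fy=1.5,interpolation=cv2.INTER_CUBIC)); print(eyes.camera_info(n))
print(get_state())
E
```

```text
{'fovy': 44.36335307159974, 'cx': 253.7789066833863, 'cy': 194.34507089845604, 'xyz': array([ 0.00857016, -0.15716789,  0.59433819]), 'orientation': array([-0.42002671,  0.79846176, -0.3858881 ,  0.19268302])}
{'fovy': 52.243970064295965, 'cx': 257.0853990053129, 'cy': 199.8391350646954, 'xyz': array([0.42614472, 0.29807598, 0.95196983]), 'orientation': array([ 0.04208794, -0.70521422,  0.70526144, -0.05922683])}
{'clock': 0.1, 'joint_pos': array([1.11540977e+00, 3.13914435e-01, 4.50832840e-02, 1.30357122e+00,
       8.37081144e-06, 1.43121637e+00]), 'qvel': array([-0.00095449, -0.00038169,  0.00389584, -0.00246746,  0.00104247,
       -0.00048162]), 'tau': array([ 1.81391217e-03, -4.81726491e+01,  2.99242848e+01,  1.27832484e-02,
       -1.97051559e-04, -3.53894194e-06]), 'tcp_pos': array([0.17839064, 0.54617614, 0.24150038]), 'orientation': array([-2.39379255e-04,  1.57247894e-01,  9.87558836e-01, -7.66524041e-04]), 'wrist_force': array([ 0.56377303,  0.81069884, -0.47118369]), 'ft_torque': array([0.02055492, 0.00845917, 0.00393824]), 'grip_force': 0.0, 'finger_gap': 0.0854281926488776}
```

View pics/scene0.png

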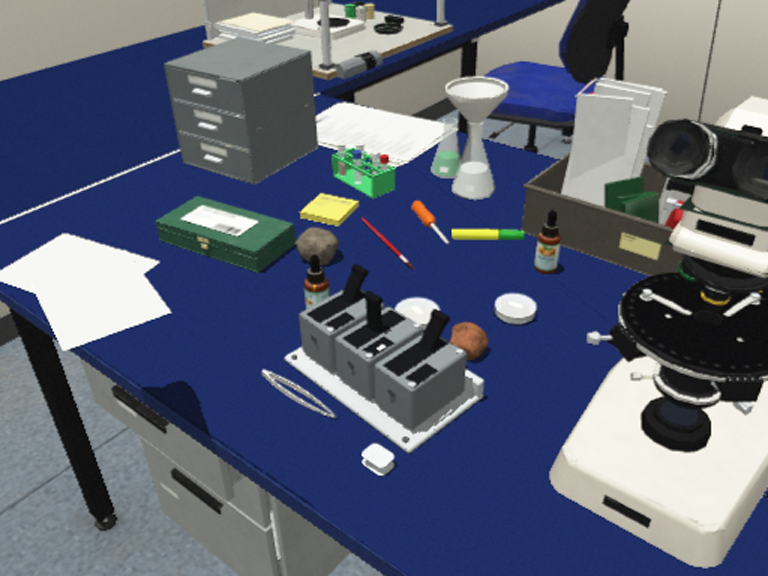

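View pics/top0.png

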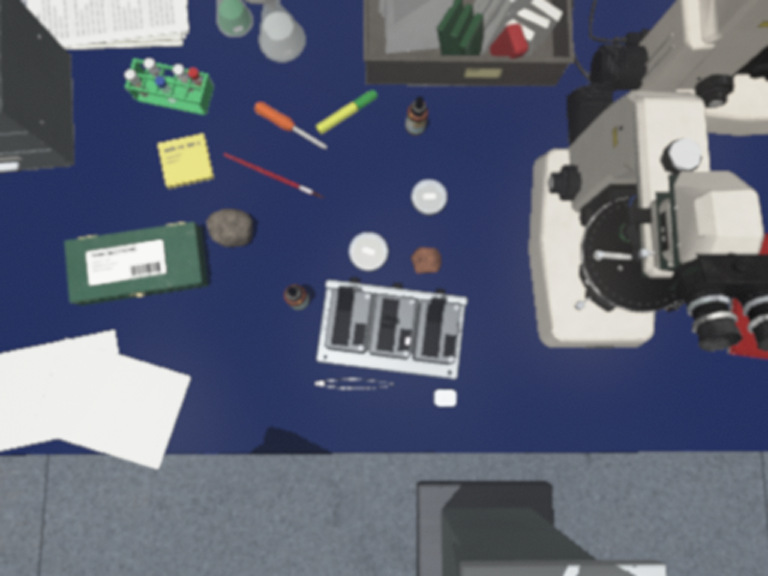

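The middle breaker, at about (375,315) in scene and (395,325) in top, has its lever upright, so that is the tripped one. I'll zoom in to measure it.

```bash
python3 - <<'E'
import cv2
t=cv2.imread("pics/top0.png"); s=cv2.imread("pics/scene0.png")
a=cv2.resize(t[270:390,310:480],None,fx=4.6,fy=4.6,interpolation=cv2.INTER_CUBIC)
cv2.imwrite("pics/tc.png",a)
a=cv2.resize(s[255:455,275:495],None,fx=2.9,fy=2.9,interpolation=cv2.INTER_CUBIC)
cv2.imwrite("pics/sc.png",a)
E
```

```text
(no output)
```

View pics/tc.png

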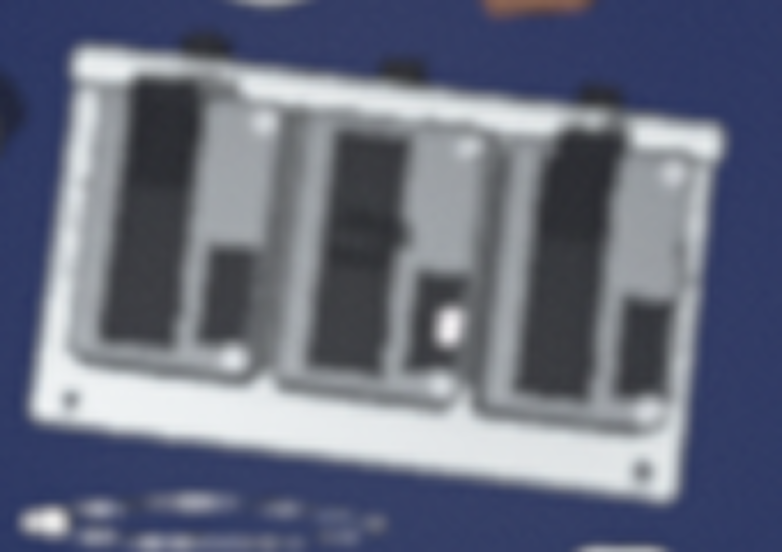

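View pics/sc.png

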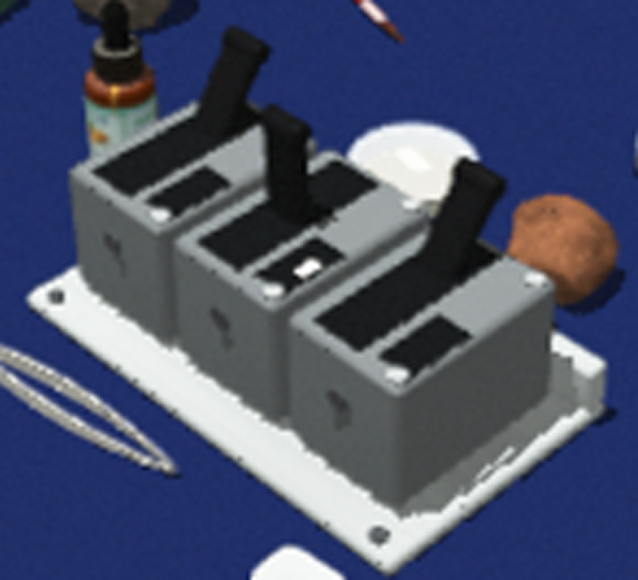

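```bash
cat > cam.py <<'E'
import numpy as np
from workcell import eyes
from scipy.spatial.transform import Rotation as R
C={}
for n in("scene","top"):
    c=eyes.camera_info(n);q=c["orientation"];C[n]=(c,R.from_quat([*q[1:],q[0]]).as_matrix(),192/np.tan(np.radians(c["fovy"]/2)))
def proj(n,p):
    c,M,f=C[n];v=M.T@(np.asarray(p)-c["xyz"]);return np.array([c["cx"]+f*v[0]/v[2],c["cy"]+f*v[1]/v[2]])
def ray(n,uv,z):
    c,M,f=C[n];d=M@np.array([(uv[0]-c["cx"])/f,(uv[1]-c["cy"])/f,1]);return c["xyz"]+d*(z-c["xyz"][2])/d[2]
tc=lambda u,v:(np.array([u,v])/4.6+[310,270])/1.5
sc=lambda u,v:(np.array([u,v])/2.9+[275,255])/1.5
E
cat > fit.py <<'E'
from cam import *
from scipy.optimize import least_squares
P=lambda l,x,y,z,w:np.array([x+np.cos(w)*l[0]-np.sin(w)*l[1],y+np.sin(w)*l[0]+np.cos(w)*l[1],z])
obs=[("top",tc(30,420),-65,113,.011,0),("top",tc(676,502),-65,-113,.011,0),("top",tc(72,48),65,113,.03,0),("top",tc(725,125),65,-113,.03,0),
("scene",sc(28,300),-65,113,.011,0),("scene",sc(388,574),-65,-113,.011,0),
("scene",sc(177,240),-46,31,.075,1),("scene",sc(286,300),-46,-31,.075,1),("scene",sc(292,317),-46,-99,.075,1) if 0 else ("scene",sc(401,386),-46,-99,.075,1),("scene",sc(70,175),-46,99,.075,1),
("top",tc(455,407),-46,-31,.075,1),("top",tc(655,432),-46,-99,.075,1)]
def res(p,raw=0):
    o=[]
    for n,uv,lx,ly,z,h in obs:
        o.append(proj(n,P((lx/1e3+h*p[3],ly/1e3),p[0],p[1],z,p[2]))-uv)
    return np.array(o) if raw else np.ravel(o)
s=least_squares(res,[.5,.2,0,0],loss="soft_l1");p=s.x;print("base x,y,yaw, housing dx",p.round(4));print(res(p,1).round(1).tolist())
print("housing",P((p[3],0),p[0],p[1],.012,p[2]))
# tip triangulation
c=[("top",tc(370,236)),("scene",sc(287,121))]
t=least_squares(lambda q:np.concatenate([proj(n,q)-u for n,u in c]),[p[0],p[1],.125]);print("tip",t.x,t.fun.round(2))
w=p[2];d=t.x-P((p[3],0),p[0],p[1],0,w);print("tip local to housing",np.cos(w)*d[0]+np.sin(w)*d[1],-np.sin(w)*d[0]+np.cos(w)*d[1])
for n,uv,nm in[("top",(297,297),"bottle")]:print(nm,ray(n,np.array(uv)/1.5,.09))
# slot corners
for u in[(330,130),(405,137),(385,373),(307,365)]:
    q=ray("top",tc(*u),.075)-P((p[3],0),p[0],p[1],0,w);print((np.cos(w)*q[0]+np.sin(w)*q[1]).round(4),(-np.sin(w)*q[0]+np.cos(w)*q[1]).round(4))
E
python3 fit.py
```

```text
base x,y,yaw, housing dx [ 0.5129  0.2646 -0.1236  0.0045]
[[0.2, 0.3], [0.5, 0.0], [0.9, -0.5], [0.2, 0.1], [-2.2, -1.6], [-0.5, -1.4], [-1.0, -0.5], [-2.0, 1.9], [0.7, 1.7], [-0.5, -1.8], [1.4, -1.5], [2.6, -1.4]]
housing [0.51736615 0.26408748 0.012     ]
tip [0.51482337 0.27115763 0.12373776] [-0.04  0.04  0.04 -0.01]
tip local to housing -0.00339514739842715 0.00670266796233516
bottle [0.55453656 0.40811304 0.09      ]
0.0352 0.0229
0.0359 -0.0018
-0.0416 -0.0045
-0.0422 0.0209
```

```bash
python3 -m inch '[-2.7,-1.05,0,0,-2.7,-1.05,0,0,-2.7,-1.05,0,0,-2.7,-1.05,0,0,-2.7,-1.05,0,0]' -0.06 20
python3 -m inch '[-2.7,-1.05,0,0,-2.7,-1.05,0,0,-2.7,-1.05,0,0,-2.7,-1.05,0,0,-2.7,-1.05,0,0]'
python3 -m inch '[-2.7,-1.05,0,0,-2.7,-1.05,0,0,-2.7,-1.05,0,0,-2.7,-1.05,0,0,-2.7,-1.05,0,0]'
python3 -m inch '[0,0,0,0.12,0,0,0,0.12,0,0,0,0.12,0,0,0,0.12,0,0,0,0.12]'
python3 -m inch '[0,0,0,0.12,0,0,0,0.12,0,0,0,0.12,0,0,0,0.12,0,0,0,0.12]'
python3 -m inch '[0,0,0,0.12,0,0,0,0.06,0,0,0,0,0,0,0,0,0,0,0,0]'
```

```text
clock: 0.52
tcp_pos: [0.2912, 0.4537, 0.2419]
orientation: [-0.0, 0.157, 0.988, -0.0]
wrist_force: [-0.1, 0.6, 0.7]
finger_gap: 0.0401
grip_force: 0.0
clock: 0.93
tcp_pos: [0.4033, 0.3617, 0.2419]
orientation: [-0.0, 0.157, 0.988, -0.0]
wrist_force: [-0.0, -0.3, 0.1]
finger_gap: 0.0403
grip_force: 0.0
clock: 1.35
tcp_pos: [0.5154, 0.2699, 0.2418]
orientation: [-0.0, 0.157, 0.988, -0.0]
wrist_force: [-0.1, 1.5, -0.3]
finger_gap: 0.0404
grip_force: 0.0
clock: 1.77
tcp_pos: [0.5145, 0.2708, 0.2417]
orientation: [-0.0, 0.445, 0.896, -0.0]
wrist_force: [0.4, 0.7, 0.0]
finger_gap: 0.0402
grip_force: 0.0
clock: 2.18
tcp_pos: [0.5144, 0.271, 0.2417]
orientation: [-0.0, 0.69, 0.724, -0.0]
wrist_force: [-0.3, -0.8, 0.7]
finger_gap: 0.0404
grip_force: 0.0
clock: 2.6
tcp_pos: [0.5145, 0.2711, 0.2421]
orientation: [-0.0, 0.749, 0.662, -0.0]
wrist_force: [-1.1, -0.5, -0.5]
finger_gap: 0.0404
grip_force: 0.0
```

```bash
python3 -m inch '[0,0,2.4,0,0,0,2.4,0,0,0,2.4,0,0,0,2.3,0,0,0,0,0]'; python3 - <<'E'
from workcell import eyes
import cv2,numpy as np
s=eyes.read_camera("scene")[:,:,::-1];t=eyes.read_camera("top")[:,:,::-1]
a=cv2.resize(s[130:310,170:340],(400,424),interpolation=cv2.INTER_CUBIC)
b=cv2.resize(t[150:280,190:330],(395,424),interpolation=cv2.INTER_CUBIC)
cv2.imwrite("pics/a1.png",np.hstack([a,b]))
E
```

```text
clock: 3.02
tcp_pos: [0.5117, 0.27, 0.1425]
orientation: [-0.002, 0.75, 0.662, -0.004]
wrist_force: [-1.1, 0.2, -1.2]
finger_gap: 0.0401
grip_force: 0.0
```

View pics/a1.png

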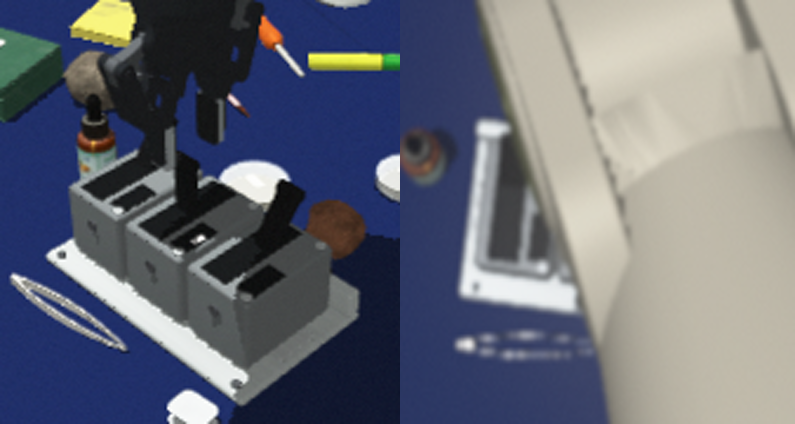

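The lever's top at (185,155) lies between the near finger (170,150) and the far finger (212,125), so I'll go straight down.

```bash
python3 -m inch '[0,0,0.6,0,0,0,0.6,0,0,0,0.6,0,0,0,0.6,0,0,0,0,0]'; python3 -m inch '[0,0,0.8,0,0,0,0.8,0,0,0,0.8,0,0,0,0,0,0,0,0,0]'; python3 -m inch '[0,-0.3,0,0,0,-0.3,0,0,0,-0.3,0,0,0,-0.3,0,0,0,0,0,0]'
```

```text
clock: 3.53
tcp_pos: [0.514, 0.2709, 0.1222]
orientation: [-0.0, 0.75, 0.662, -0.001]
wrist_force: [0.1, 0.2, 0.1]
finger_gap: 0.0401
grip_force: 0.0
clock: 3.95
tcp_pos: [0.514, 0.2709, 0.0984]
orientation: [-0.0, 0.75, 0.662, -0.001]
wrist_force: [-0.1, 0.4, 0.6]
finger_gap: 0.0401
grip_force: 0.0
clock: 4.37
tcp_pos: [0.502, 0.2728, 0.0996]
orientation: [-0.0, 0.75, 0.662, 0.0]
wrist_force: [0.7, -0.7, 0.1]
finger_gap: 0.04
grip_force: 0.0
```

```bash
python3 -m inch '[0,-0.2,0.3,0,0,-0.2,0.3,0,0,-0.2,0,0,0,-0.1,0,0,0,0,0,0]'; for i in 1; do python3 -m inch '[0,-0.2,0,0,0,-0.2,0,0,0,-0.2,0,0,0,0,0,0,0,0,0,0]'; done; python3 -m inch '[0,-0.2,0,0,0,-0.2,0,0,0,-0.2,0,0,0,0,0,0,0,0,0,0]'
```

```text
clock: 4.78
tcp_pos: [0.496, 0.2736, 0.0933]
orientation: [0.0, 0.75, 0.662, 0.0]
wrist_force: [2.4, 0.8, -0.9]
finger_gap: 0.0401
grip_force: 1.1
clock: 5.2
tcp_pos: [0.4907, 0.2742, 0.0936]
orientation: [0.001, 0.75, 0.661, 0.001]
wrist_force: [4.5, 0.3, -1.4]
finger_gap: 0.0406
grip_force: 2.2
clock: 5.62
tcp_pos: [0.4866, 0.2749, 0.0943]
orientation: [0.002, 0.75, 0.661, 0.002]
wrist_force: [8.6, -2.1, -1.8]
finger_gap: 0.0401
grip_force: 3.7
```

```bash
python3 -m inch '[0,-0.1,0,0,0,-0.1,0,0,0,0,0,0,0,0,0,0,0,0,0,0]' |grep -E "tcp|wrist"; python3 -m inch '[0,-0.1,0,0,0,-0.1,0,0,0,0,0,0,0,0,0,0,0,0,0,0]'|grep -E "tcp|wrist"
```

```text
tcp_pos: [0.4851, 0.2752, 0.0944]
wrist_force: [9.7, -0.9, -2.3]
tcp_pos: [0.4826, 0.2756, 0.0944]
wrist_force: [7.1, -0.7, -0.9]
```

```bash
for i in 1; do :; done; python3 -m inch '[0,-0.1,0,0,0,-0.1,0,0,0,0,0,0,0,0,0,0,0,0,0,0]' |grep -E "tcp|wrist"; python3 -m inch '[0,-0.1,0,0,0,-0.1,0,0,0,0,0,0,0,0,0,0,0,0,0,0]'|grep -E "tcp|wrist"; python3 -m inch '[0,-0.1,0,0,0,-0.1,0,0,0,0,0,0,0,0,0,0,0,0,0,0]'|grep -E "tcp|wrist"
```

```text
tcp_pos: [0.481, 0.2759, 0.0945]
wrist_force: [8.7, -0.9, 0.0]
tcp_pos: [0.4794, 0.2761, 0.0947]
wrist_force: [9.7, -2.0, -0.4]
tcp_pos: [0.4766, 0.2764, 0.0945]
wrist_force: [6.8, -0.6, 0.7]
```

```bash
python3 -m inch '[0,-0.1,0,0,0,-0.1,0,0,0,0,0,0,0,0,0,0,0,0,0,0]' |grep -E "tcp|wrist"; python3 -m inch '[0,-0.1,0,0,0,-0.1,0,0,0,0,0,0,0,0,0,0,0,0,0,0]'|grep -E "tcp|wrist"; python3 -m inch '[0,-0.1,0,0,0,-0.1,0,0,0,0,0,0,0,0,0,0,0,0,0,0]'|grep -E "tcp|wrist"
```

```text
tcp_pos: [0.4755, 0.2767, 0.0949]
wrist_force: [10.4, -0.8, 0.9]
tcp_pos: [0.4748, 0.2769, 0.0954]
wrist_force: [11.1, -1.5, 0.8]
tcp_pos: [0.4738, 0.2772, 0.0957]
wrist_force: [13.4, -1.8, 2.1]
```

```bash
python3 -m inch '[0,-0.1,0,0,0,-0.1,0,0,0,0,0,0,0,0,0,0,0,0,0,0]' |grep -E "tcp|wrist|gap"; python3 -m inch '[0,-0.1,0,0,0,0,0,0,0,0,0,0,0,0,0,0,0,0,0,0]'|grep -E "tcp|wrist|gap"; python3 - <<'E'
from workcell import eyes,get_state
import cv2,numpy as np
s=eyes.read_camera("scene")[:,:,::-1]
cv2.imwrite("pics/a2.png",cv2.resize(s[170:290,170:330],(800,600),interpolation=cv2.INTER_CUBIC))
print(get_state()["wrist_force"],get_state()["clock"])
E
```

```text
tcp_pos: [0.473, 0.2775, 0.0963]
wrist_force: [15.2, -2.5, 2.6]
finger_gap: 0.0399
tcp_pos: [0.4727, 0.2776, 0.0965]
wrist_force: [17.4, -4.0, 1.4]
finger_gap: 0.04
[16.62099974 -3.68260664  2.25294907] 9.8333
```

View pics/a2.png

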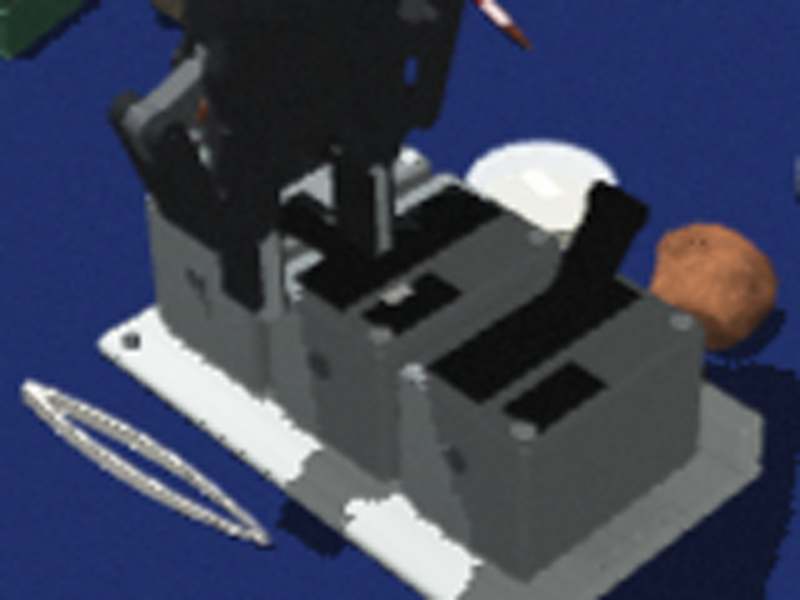

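```bash
python3 - <<'E'
from cam import *
a=ray("scene",sc(307,268),.075);b=ray("scene",np.array([400,293])/5+170,.075);d=b-a;w=-.1236
print(a,b,"x",np.cos(w)*d[0]+np.sin(w)*d[1],"y",-np.sin(w)*d[0]+np.cos(w)*d[1])
E
```

```text
[0.49397727 0.24526065 0.075     ] [0.4962065 0.2558163 0.075    ] x 0.0009108661022587318 y 0.01074995221274645
```

The lever is against its stop (force rising, little movement) and the flag has moved about 11 mm. I'll press slightly firmer to be sure.

```bash
python3 -m inch '[0,-0.1,0,0,0,0,0,0,0,-0.1,0,0,0,0,0,0,0,0,0,0]' |grep -E "tcp|wrist|gap";  python3 - <<'E'
from workcell import eyes,get_state
import cv2,numpy as np
s=eyes.read_camera("scene")[:,:,::-1]
cv2.imwrite("pics/a3.png",cv2.resize(s[215:245,230:270],(800,600),interpolation=cv2.INTER_CUBIC))
g=s[215:245,230:270].min(2);print(np.array2string(g[8:20,10:26]));print(get_state()["wrist_force"])
E
```

```text
tcp_pos: [0.4719, 0.2779, 0.097]
wrist_force: [18.4, -4.1, 2.8]
finger_gap: 0.0406
[[ 15  12  15  14  14  15  14  14  14  13  14  21  41  63  72  66]
 [ 16  14  15  12  13  14  12  12  16  16  27  43  65  68  65  45]
 [ 13  14  13  14  14  15   9  17  28  43  69  70  68  47  21  15]
 [ 12  10  14  13  13  16  18  42  66  78  97  81  49  22  15  15]
 [ 16  12  13  14  18  25  41  72  94 113 138 110  48  15  17  13]
 [ 15  15  20  21  40  64  82 109 140 149 142 137  77  21  14  14]
 [ 14  17  40  54  67  68 120 141 140 138  94  37  13  12  13  16]
 [ 25  43  64  71  68  47  21  85  80  37  14  15  13  16  13  14]
 [ 63  71  65  64  47  22  14  12  15  12  15  16  13  15  13  13]
 [ 69  69  49  22  13  14  13  14  16  11  13  14  12  16  14  20]
 [ 70  71  47  24  17  16  13  15  14  14  15  15  16  16  27  41]
 [ 71  71  69  53  34  26  24  19  17  13  13  13  19  42  66  73]]
[18.03415633 -4.08486261  2.14223938]
```

View pics/a3.png

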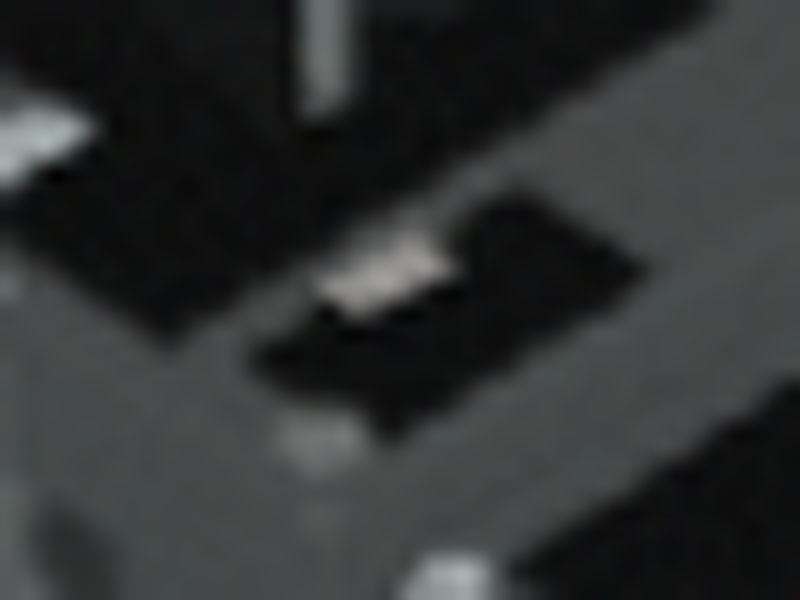

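The flag now lies at the +y end of its window, at about (385,270) in the crop, so the mechanism is re-armed. Next I'll throw the lever on.

```bash
python3 -m inch '[0,0.5,0,0,0,0.5,0,0,0,0.5,0,0,0,0.5,0,0,0,0.5,0,0]' |grep -E "tcp|wrist"; python3 -m inch '[0,0.5,0,0,0,0.5,0,0,0,0.5,0,0,0,0.5,0,0,0,0.5,0,0]' |grep -E "tcp|wrist"; python3 -m inch '[0,0.4,0,0,0,0.4,0,0,0,0.4,0,0,0,0.4,0,0,0,0,0,0]' |grep -E "tcp|wrist"
```

```text
tcp_pos: [0.4868, 0.2742, 0.0926]
wrist_force: [-0.6, -0.8, -0.7]
tcp_pos: [0.513, 0.2713, 0.0931]
wrist_force: [-2.7, -0.1, 1.2]
tcp_pos: [0.5298, 0.2692, 0.0933]
wrist_force: [0.1, -0.6, -0.5]
```

```bash
python3 -m inch '[0,0.4,0,0,0,0.4,0,0,0,0.4,0,0,0,0,0,0,0,0,0,0]' |grep -E "tcp|wrist"; python3 -m inch '[0,0.3,0,0,0,0.3,0,0,0,0.2,0,0,0,0,0,0,0,0,0,0]' |grep -E "tcp|wrist"; python3 -m inch '[0,0.2,0,0,0,0.2,0,0,0,0,0,0,0,0,0,0,0,0,0,0]' |grep -E "tcp|wrist"
```

```text
tcp_pos: [0.541, 0.2678, 0.0932]
wrist_force: [-0.0, -0.8, -0.4]
tcp_pos: [0.5489, 0.2668, 0.0934]
wrist_force: [-0.3, 0.2, 0.9]
tcp_pos: [0.5529, 0.2664, 0.0936]
wrist_force: [-0.9, 0.3, -0.5]
```

```bash
python3 -m inch '[0,0.2,0,0,0,0.2,0,0,0,0,0,0,0,0,0,0,0,0,0,0]' |grep -E "tcp|wrist"; python3 -m inch '[0,0.2,0,0,0,0.1,0,0,0,0,0,0,0,0,0,0,0,0,0,0]' |grep -E "tcp|wrist"; python3 -m inch '[0,0.2,0,0,0,0.1,0,0,0,0,0,0,0,0,0,0,0,0,0,0]' |grep -E "tcp|wrist"
```

```text
tcp_pos: [0.5543, 0.2662, 0.0932]
wrist_force: [-7.3, 1.3, 3.4]
tcp_pos: [0.5546, 0.2661, 0.0929]
wrist_force: [-13.8, 2.2, 7.2]
tcp_pos: [0.555, 0.2661, 0.0927]
wrist_force: [-20.2, 3.7, 11.7]
```

Firm on-stop at the expected place. I'll back off, lift and look.

```bash
python3 -m inch '[0,-0.5,0,0,0,-0.5,0,0,0,-0.2,0,0,0,0,0,0,0,0,0,0]' |grep -E "tcp|wrist"; python3 -m inch '[0,0,-1,0,0,0,-2,0,0,0,-2,0,0,0,-2,0,0,0,-2,0]' |grep -E "tcp|wrist"; python3 -m inch '[0,0,-2,0,0,0,-2,0,0,0,-2,0,0,0,-1,0,0,0,0,0]'; python3 - <<'E'
from workcell import eyes,get_state
import cv2,numpy as np
s=eyes.read_camera("scene")[:,:,::-1]
cv2.imwrite("pics/a4.png",cv2.resize(s[155:317,160:376],(800,600),interpolation=cv2.INTER_CUBIC))
E
```

```text
tcp_pos: [0.5513, 0.2666, 0.0936]
wrist_force: [0.5, 0.6, 0.0]
tcp_pos: [0.551, 0.2664, 0.185]
wrist_force: [0.0, -0.9, -0.4]
clock: 15.3
tcp_pos: [0.5521, 0.2669, 0.2567]
orientation: [0.001, 0.75, 0.661, 0.003]
wrist_force: [0.5, 0.1, 0.3]
finger_gap: 0.0404
grip_force: 0.0
```

View pics/a4.png

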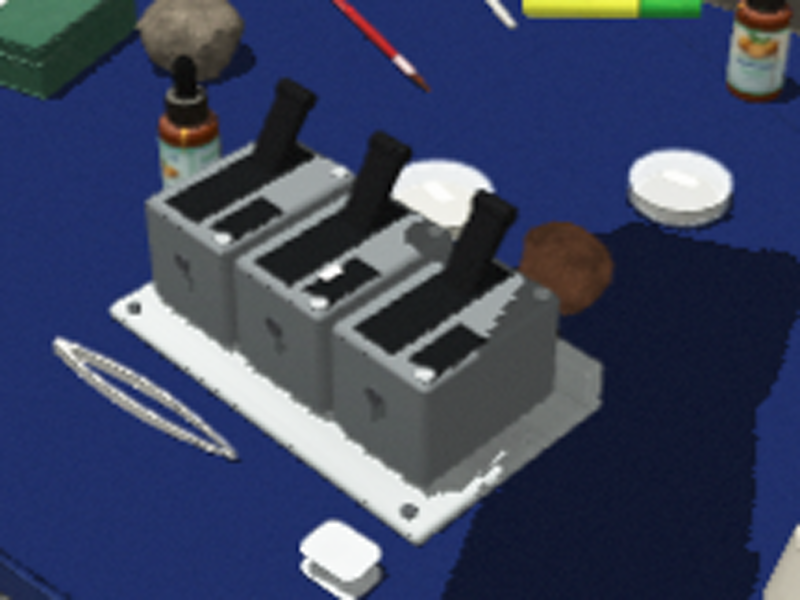

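The middle lever, with its tip at (390,145), is now parallel to its neighbours at (295,92) and (495,208). The flag is still at the re-armed end, at (330,270), and the objects around the supply haven't moved.

```bash
python3 -c "
from workcell import env
print(env.hand_in())"
```

```text
the job is handed in; nothing more can be done
None
```

The tripped middle breaker was pushed firmly onto its off stop (about 18 N), which re-armed it, then thrown fully on and released. The force peaked at about 24 N, the other two levers stayed on, nothing around was disturbed, and the job was handed in at about 15 s.

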